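# Reset the grinder's tripped breaker and start it

### The arm

A 6-joint arm with a two-finger parallel gripper is mounted at the origin on the work surface. World frame = base frame: x ahead of the robot, y to its left, z up, the work surface at z = 0. Lengths are in m, angles in rad, forces in N, time in s.
With the tool pointing down it reaches from about 0.325 to 0.775 m from the base axis. Payload 5.5 kg.
Tool frame: the origin (TCP) lies midway between the tips of the shut fingers; the grasp point (between the pads) lies env.grip_depth behind it (env.grip_depth is the distance from the TCP to the grasp point, in m); z points along the fingers, y is the line along which they close (so a half turn about z gives the same grasp; the last joint's range is limited). The gripper opens to 88 mm and grips with 3 to 60 N. Pads are 20 mm wide; open, the fingers measure 115 mm over their backs; the gripper's body (75 mm by 178 mm) begins 61 mm behind the grasp point.
Start: joints at [1.25, 0.091, 1.231, -0, 1.82, -0.057], TCP at [0.156, 0.579, 0.223] pointing down, gripper open.
Joint ranges: [-2.87, 2.87], [-0.86, 2.18], [0.17, 2.46], [-1.51, 4.65], [0.06, 2.69], [-2.65, 2.65]. Speed limits (rad/s): [2.57, 2.57, 3.01, 3.14, 3.14, 3.14].

### API

Orientations are given as a unit quaternion [x, y, z, w].
In Python, from rig import env gives the robot as it stands.
- The arm moves only by the tool servo_tool, never from a script. Its argument "targets" is one flat list of numbers, 7 for each row, row after row: the turn, a rotation vector about the tool's x, y, z in degrees, then the shift along the tool's x, y, z in cm, then the opening, from 0 (shut) to 1 (fully open). In form: [ax, ay, az, dx, dy, dz, claw, ax, ay, az, dx, dy, dz, claw, ...]. A call has 1 to 10 rows; each row is the pose to reach, as a shift and turn from the pose commanded when the call began, along the tool's axes at that moment; what a row does not reach only later rows make up. A row lasts 1/12 s, in which the tool goes at most 41.7 mm and 7.16 degrees, less where a joint would pass 70% of its speed; a pose out of reach is approached as far as the arm can. A call with a gripper value outside its range is refused whole. The fingers move at their own pace and stop on an object; "grip_force" is the grip in N (left out, the last holds). Time passes only in rows, so rows that repeat a pose let the fingers close. It gives the time, the measured TCP pose, the force, the opening and the grip force at its end, in the units of the state.
- env.get_state(): the state, without advancing time (a new reading comes with each control period).
- env.read_camera(name): name is "scene" or "top"; returns (picture, depth): 420x560x3 uint8, red, green, blue; 420x560 float32, m along the optical axis (not along the pixel's ray), 0 where there is no reading.
- env.get_calibration(name): a dict with "vertical_fov" (degrees; the focal length in pixels is half the picture's height over the tangent of half this angle, whatever the lens; pixels are square), "cx", "cy" (the principal point, pixels), "R" (3x3) and "t" (3): a world point X has camera coordinates R X + t. Camera axes: x right, y down, z forward; pixel columns grow to the right and rows downward; lengths in m; the calibration is good to about 2 mm. A picture is of the moment at which its call begins. get_calibration takes no time and is no camera call.
- env.hand_in(): hands the job in; it is judged then, once.
Trained networks look in the newest picture that a camera, given by its name, has taken for a name from the list of things; names that differ only in an ending like _2 or _b are one class to them, and where a whole thing is asked for, a point or a joint stands for the part that bears it (a point fixed in the world has none). Each returns a list of dicts, best first, with "confidence" (0 to 1); they miss things now and then, are a little off and sometimes report something else, mostly with a low value. They report only what shows in the picture. A call takes as long as a camera call. They do not tell look-alikes from the thing itself.
- env.spot_in(camera, thing): "xyz" ([x, y, z] in m, in world coordinates, good to about 4 mm: the middle of the surface that is visible of it).
- env.silhouettes(camera, thing): "region" (420x560 bool, what is visible of it).
- env.mark_of(camera, thing): "xyz" ([x, y, z] in m, in world coordinates, good to about 4 mm: a listed point, or the origin of a listed thing).
The state is a dict: "time_s": time; "joint_positions": joint angles; "dq": joint speeds; "effort": joint torques, N m; "tool_pos": TCP position; "tcp_rot": TCP orientation; "wrist_force": force on the tool from outside, world axes, zero at the start; "ft_torque": the same for the moment, N m; "grip_width": finger opening in m; "finger_force": force on a finger pad.
Only numpy, scipy, OpenCV 4.12 (cv2) and the standard library are available. Lean on these libraries where they do the work, as an engineer would, in place of code of your own. Each camera call takes 0.05 s, during which the arm holds its last target. There are 200 camera calls.

### The job

The bench grinder has tripped its breaker. With your fingertips, gently push the one popped-out black breaker button on the grey box (its white band shows) fully home, and only then press the green start button on the blue switch box well down and let it spring back out. Do not touch the other buttons, and leave the bottle, can, socket and wrench where they are.

Things in the scene. Friction and masses are not known exactly. Their poses are not given: they have to be found in the camera images.
- breaker_box: Grey painted steel box, 110 (x) x 230 (y) x 60 mm high, fixed to the bench, turned up to 0.3 rad, on either the left or the right side; carries the three breaker buttons on its level top. Origin: centre of its underside; z up, y along its row of buttons.
- switch_box: Blue painted steel box of the same size, 110 x 230 x 60 mm, fixed on the other side; carries the green, red and yellow push buttons on its level top. Origin: centre of its underside; z up, y along its row of buttons.
- popped_base: Fixed brass collar, 38 mm diameter and 8 mm high, of the popped-out breaker, on top of the grey box. Origin: centre of its underside (60 mm above the bench). It stands in any of three places, 70 mm apart, in a straight row along the box's own y axis (the middle one over the box's centre); the other two places hold the two breakers that are in.
- popped_top (a point): Centre of the top face of the popped-out breaker button: black cap of 22 mm diameter on a white stem. Out, the top stands about 25 to 27 mm above the grey box's top (87 mm above the bench); fully home, 13 mm (73 mm above the bench), still 5 mm above its collar.
- popped (a joint): How far the popped-out breaker button is pushed in, in m: 0 to 0.002 at the start, 0.014 fully home against a rigid stop. It slides straight down against steady friction of about 3.5 N and stays where it is left.
- home_a: A breaker that is already in: the same collar, black cap of 22 mm diameter whose top stands 13 mm above the grey box's top, does not move. Not to be touched. Origin: centre of the collar's underside.
- home_b: The other breaker that is already in, same as home_a. Not to be touched.
- start_base: Fixed black collar, 50 mm diameter and 12 mm high, of the green start button, on top of the blue box. Origin: centre of its underside (60 mm above the bench). It stands in any of three places, 70 mm apart, in a straight row along the box's own y axis (the middle one over the box's centre); the other two hold the red and the yellow button.
- start_top (a point): Centre of the top face of the green start button, 34 mm diameter; the top stands 23 mm above the blue box's top (83 mm above the bench) when out and 16 mm when fully down.
- start (a joint): How far the green start button is pressed, in m: 0 out, 0.007 fully down. Spring return: about 1.2 N to begin moving, 4 N fully down.
- stop_base: Collar and red stop button, same sizes as the green one, next to it on the blue box. Not to be touched. Origin: centre of the collar's underside.
- lamp_base: Collar and yellow lamp-test button, same sizes as the green one, on the blue box. Not to be touched. Origin: centre of the collar's underside.
- oil_bottle: Amber bottle with a red cap, 60 mm diameter, 120 mm tall, standing loose beyond the boxes. Origin: centre of its underside.
- spray_can: Blue can, 58 mm diameter, 120 mm tall, standing loose beyond the boxes. Origin: centre of its underside.
- socket: Steel socket, cylinder of 34 mm diameter, 45 mm tall, standing loose on the robot's side of the boxes. Origin: centre of its underside.
- wrench: Steel wrench, 180 mm long, lying loose on the robot's side of the boxes. Its length is its x axis; origin at the middle of its underside.
Things that resemble listed ones, but are neither listed nor needed, are in the scene too. Of the things like the socket, leave any that is pink; of the rest the smaller one is meant. What is shaped like the spray_can but yellow is not meant.

How it is judged:
On the way, in this order (a step that is already met when the one before it is completed fails the run):
1. the popped-out breaker button is pushed home (value of joint popped above 0.012 m), for 0.1 s.
2. the green start button is pressed well down (at least 4 of its 7 mm) (value of joint start above 0.004 m), for 0.1 s.
At the end, for the whole second after the job is handed in: The breaker button is home (at least 12 of its 14 mm in), the green button has sprung back out (within 1 mm), and the bottle, can, socket and wrench are at rest within 10 mm of where they were, the first three upright (value of joint popped above 0.012 m and value of joint start below 0.001 m and distance of each of oil_bottle, spray_can, socket, wrench from where it was at the start of the episode below 0.01 m and angle between each of oil_bottle, spray_can, socket's own z axis and vertical below 0.15 rad and linear speed of each of oil_bottle, spray_can, socket, wrench below 0.02 m/s); the robot touches nothing.
It fails at once if the green button is pressed (over 2 mm) before the breaker is home (value of joint start above 0.002 m and value of joint popped below 0.012 m).
It fails at once if another breaker or the red or yellow button is touched (over 0.5 N) ((contact force between home_a and the fingers above 0.5 N or contact force between home_a and the arm above 0.5 N) or (contact force between home_b and the fingers above 0.5 N or contact force between home_b and the arm above 0.5 N) or (contact force between stop_base and the fingers above 0.5 N or contact force between stop_base and the arm above 0.5 N) or (contact force between lamp_base and the fingers above 0.5 N or contact force between lamp_base and the arm above 0.5 N)).
It fails at once if a button is pushed roughly (over 25 N) (contact force between any of popped_base, start_base and the fingers above 25 N).
It fails at once if the bottle, can, socket or wrench is moved by over 10 mm, or lifted (distance of any of oil_bottle, spray_can, socket, wrench from where it was at the start of the episode above 0.01 m).
It also fails if it takes over 42 s, if anything falls off the work surface, if the arm or the gripper's body presses on something with over 40 N, if the wrist force passes 120 N, or if a joint passes its speed limit or range.

## Working session

There is one attempt and no reset: what is moved stays moved. The work goes in short steps, Python scripts to look and compute and a tool call to move; the robot and the scene stay as the last step left them, time stands still between calls to the robot, and variables do not carry over. Pictures are saved under pics/ and viewed, at most 10 in all, crops included, and the job is handed in when it is done.

Besides the shell and the picture viewer there is one more tool, called in YAML: its name, and indented under it one key for each argument. servo_tool: Moves the arm, as the interface text tells. Its arguments: {"type":"object","properties":{"targets":{"type":"array","items":{"type":"number"}},"grip_force":{"type":"number"}},"required":["targets"]}

```bash
mkdir -p pics; cat > h.py <<'E'
from rig import env
import numpy as np, cv2
def px2w(cam,d,u,v):
    c=env.get_calibration(cam); f=210/np.tan(np.radians(c["vertical_fov"])/2)
    z=d[int(v),int(u)]; p=np.array([(u-c["cx"])*z/f,(v-c["cy"])*z/f,z])
    return np.array(c["R"]).T@(p-np.array(c["t"]))
E
python3 - <<'E'
from h import *
for c in("top","scene"):
    p,d=env.read_camera(c); cv2.imwrite(f"pics/{c}0.png",p[:,:,::-1]); np.save(f"{c}.npy",d)
    for n in("popped_base","popped_top","home_a","start_base","start_top","stop_base","lamp_base","breaker_box","switch_box"):
        print(c,n,[(np.round(r["xyz"],3).tolist(),round(r["confidence"],2)) for r in env.mark_of(c,n)][:4])
s=env.get_state();print(s["tool_pos"],s["tcp_rot"],s["time_s"],env.grip_depth)
E
```

```text
top popped_base [([0.556, -0.152, 0.06], 0.83)]
top popped_top [([0.554, -0.153, 0.082], 0.6)]
top home_a [([0.574, -0.083, 0.062], 0.78), ([0.543, -0.218, 0.057], 0.56)]
top start_base [([0.501, 0.212, 0.057], 0.86)]
top start_top [([0.497, 0.215, 0.084], 0.58)]
top stop_base [([0.519, 0.144, 0.057], 0.56), ([0.572, -0.083, 0.058], 0.3)]
top lamp_base [([0.541, 0.077, 0.061], 0.77)]
top breaker_box [([0.556, -0.148, 0.001], 0.59)]
top switch_box [([0.519, 0.144, 0.006], 0.9)]
scene popped_base [([0.562, -0.149, 0.059], 0.78)]
scene popped_top [([0.556, -0.153, 0.082], 0.49)]
scene home_a [([0.572, -0.084, 0.058], 0.65), ([0.541, -0.22, 0.06], 0.63)]
scene start_base []
scene start_top [([0.498, 0.209, 0.089], 0.53)]
scene stop_base [([0.518, 0.143, 0.053], 0.62)]
scene lamp_base []
scene breaker_box [([0.558, -0.149, 0.0], 0.76)]
scene switch_box [([0.516, 0.145, -0.0], 0.63)]
[0.15644219 0.57925211 0.22261546] [ 1.31505818e-01  9.91315399e-01 -1.31095699e-05 -7.51148589e-06] 1.0 0.0187
```

```bash
ls pics
```

```text
scene0.png
top0.png
```

View pics/top0.png

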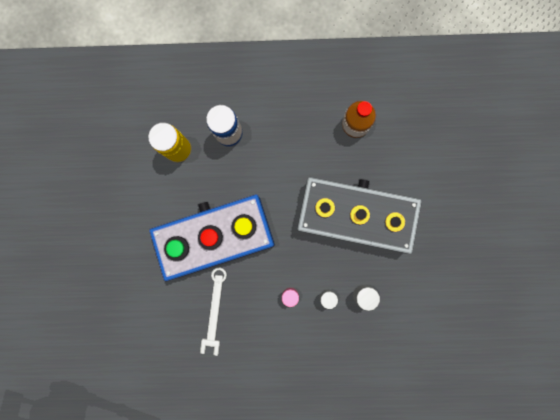

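View pics/scene0.png

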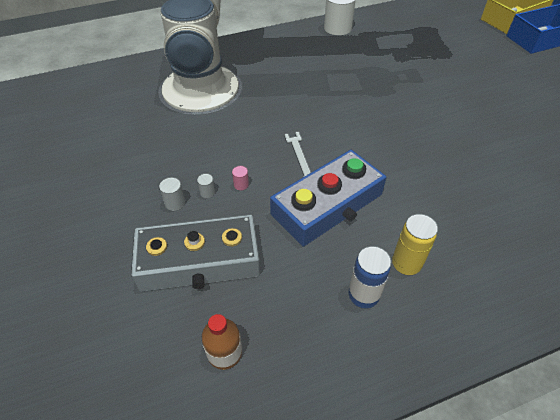

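The top picture shows green at (175,249), red (209,238), yellow (243,227), and three breakers at (325,208), (360,215), (396,222). In the scene picture, the middle breaker (193,238) is the one with a white band. This agrees with the networks, so next I refine both targets using depth.

```bash
python3 - <<'E'
from h import *
from scipy.spatial.transform import Rotation as Ro
p=cv2.imread("pics/top0.png");hsv=cv2.cvtColor(p,cv2.COLOR_BGR2HSV);d=np.load("top.npy")
ps=cv2.imread("pics/scene0.png");hs=cv2.cvtColor(ps,cv2.COLOR_BGR2HSV);ds=np.load("scene.npy")
def blob(cam,m,d,u,v,r=13):
    q=np.zeros(m.shape,bool);q[v-r:v+r,u-r:u+r]=1
    ys,xs=np.nonzero(m&q); P=np.array([px2w(cam,d,x,y) for x,y in zip(xs,ys)])
    zz=np.percentile(P[:,2],60);k=abs(P[:,2]-zz)<.006
    return np.round(((P[k].min(0)+P[k].max(0))/2).tolist()+np.median(P[k],0).tolist(),4),k.sum()
blk=lambda h:h[...,2]<70
grn=lambda h:(h[...,0]>40)&(h[...,0]<85)&(h[...,1]>120)&(h[...,2]>70)
for u,v in((325,208),(360,215),(396,222)):print("brk",blob("top",blk(hsv),d,u,v,7))
for u,v in((156,245),(193,236),(232,236)):print("brk s",blob("scene",blk(hs),ds,u,v,8))
print("grn",blob("top",grn(hsv),d,175,249),blob("scene",grn(hs),ds,355,165))
s=env.get_state();R=Ro.from_quat(s["tcp_rot"])
print(R.as_matrix().round(4))
for n,t in(("pop",[.556,-.152,.1]),("start",[.498,.213,.1])):print(n,100*R.inv().apply(np.array(t)-s["tool_pos"]))
E
```

```text
brk (array([ 0.5717, -0.0808,  0.0714,  0.5717, -0.0815,  0.0717]), np.int64(55))
brk (array([ 0.5558, -0.1488,  0.0833,  0.5559, -0.1495,  0.0831]), np.int64(65))
brk (array([ 0.5404, -0.2168,  0.0706,  0.5404, -0.2169,  0.0716]), np.int64(60))
brk s (array([ 0.5399, -0.2179,  0.073 ,  0.5407, -0.2182,  0.0743]), np.int64(84))
brk s (array([ 0.5559, -0.1506,  0.086 ,  0.5566, -0.1506,  0.0864]), np.int64(92))
brk s (array([ 0.5713, -0.0825,  0.073 ,  0.5713, -0.0824,  0.074 ]), np.int64(79))
grn (array([0.4966, 0.2122, 0.081 , 0.4973, 0.2118, 0.0815]), np.int64(232)) (array([0.4977, 0.2114, 0.0829, 0.4982, 0.211 , 0.084 ]), np.int64(146))
[[-0.9654  0.2607 -0.    ]
 [ 0.2607  0.9654 -0.    ]
 [ 0.     -0.     -1.    ]]
pop [-57.63970092 -60.17807538  12.26256952]
start [-42.52375559 -26.45274074  12.26179931]
```

servo_tool:
  targets: [0,0,0,-57.6,-60,0,0,0,0,0,-57.6,-60,0,0,0,0,0,-57.6,-60,0,0,0,0,0,-57.6,-60,0,0,0,0,0,-57.6,-60,0,0,0,0,0,-57.6,-60,0,0,0,0,0,-57.6,-60,0,0,0,0,0,-57.6,-60,0,0,0,0,0,-57.6,-60,0,0,0,0,0,-57.6,-60,0,0]

```text
time_s: 1.83
tool_pos: [0.3571, 0.212, 0.223]
tcp_rot: [0.131, 0.991, 0.0, 0.001]
wrist_force: [0.9, 0.4, -1.3]
grip_width: 0.0242
finger_force: 0.0
```

servo_tool:
  targets: [0,0,0,-28.7,-29.9,0,0,0,0,0,-28.7,-29.9,0,0,0,0,0,-28.7,-29.9,0,0,0,0,0,-28.7,-29.9,0,0,0,0,0,-28.7,-29.9,0,0,0,0,0,-28.7,-29.9,0,0,0,0,0,-28.7,-29.9,0,0,0,0,0,-28.7,-29.9,0,0,0,0,0,-28.7,-29.9,0,0,0,0,0,-28.7,-29.9,0,0]

```text
time_s: 2.67
tool_pos: [0.5564, -0.152, 0.2226]
tcp_rot: [0.132, 0.991, -0.0, 0.0]
wrist_force: [0.7, 0.6, -0.4]
grip_width: 0.0007
finger_force: 0.0
```

servo_tool:
  targets: [0,0,0,0,0,0,0,0,0,0,0,0,0,0,0,0,0,0,0,0,0]

```text
time_s: 2.92
tool_pos: [0.5556, -0.1495, 0.2224]
tcp_rot: [0.132, 0.991, 0.0, -0.0]
wrist_force: [0.2, 0.5, -0.6]
grip_width: 0.0005
finger_force: 0.0
```

Positioned over the popped button. Descending to about z = 0.095.

servo_tool:
  targets: [0,0,0,0,0,3,0,0,0,0,0,0,6,0,0,0,0,0,0,9,0,0,0,0,0,0,11,0,0,0,0,0,0,12,0,0,0,0,0,0,12.7,0,0,0,0,0,0,12.7,0,0,0,0,0,0,12.7,0,0,0,0,0,0,12.7,0]

```text
time_s: 3.67
tool_pos: [0.5567, -0.1497, 0.0979]
tcp_rot: [0.131, 0.991, -0.0, 0.002]
wrist_force: [-0.8, -0.0, -0.1]
grip_width: 0.0003
finger_force: 0.0
```

servo_tool:
  targets: [0,0,0,0,0,0.15,0,0,0,0,0,0,0.3,0,0,0,0,0,0,0.45,0,0,0,0,0,0,0.6,0,0,0,0,0,0,0.75,0,0,0,0,0,0,0.9,0,0,0,0,0,0,1.05,0,0,0,0,0,0,1.2,0,0,0,0,0,0,1.2,0,0,0,0,0,0,1.2,0]

```text
time_s: 4.5
tool_pos: [0.5557, -0.1497, 0.0837]
tcp_rot: [0.132, 0.991, -0.0, -0.0]
wrist_force: [-1.0, -0.1, 1.8]
grip_width: 0.0006
finger_force: 0.8
```

servo_tool:
  targets: [0,0,0,0,0,0.1,0,0,0,0,0,0,0.2,0,0,0,0,0,0,0.3,0,0,0,0,0,0,0.4,0,0,0,0,0,0,0.4,0,0,0,0,0,0,0.4,0]

```text
time_s: 5.0
tool_pos: [0.5557, -0.1497, 0.0794]
tcp_rot: [0.132, 0.991, -0.0, -0.0]
wrist_force: [-1.8, 0.4, 3.0]
grip_width: 0.0002
finger_force: 1.1
```

Contact is made and the button is sliding at about 3 N. Continuing in small steps.

servo_tool:
  targets: [0,0,0,0,0,0.1,0,0,0,0,0,0,0.2,0,0,0,0,0,0,0.3,0,0,0,0,0,0,0.4,0,0,0,0,0,0,0.4,0,0,0,0,0,0,0.4,0]

```text
time_s: 5.5
tool_pos: [0.5557, -0.1497, 0.0754]
tcp_rot: [0.132, 0.991, -0.0, -0.0]
wrist_force: [-1.1, -0.2, 1.7]
grip_width: 0.0004
finger_force: 0.9
```

servo_tool:
  targets: [0,0,0,0,0,0.05,0,0,0,0,0,0,0.1,0,0,0,0,0,0,0.1,0,0,0,0,0,0,0.1,0]

```text
time_s: 5.83
tool_pos: [0.5557, -0.1497, 0.0746]
tcp_rot: [0.132, 0.991, -0.0, -0.0]
wrist_force: [-1.7, 0.3, 2.2]
grip_width: 0.0002
finger_force: 1.4
```

servo_tool:
  targets: [0,0,0,0,0,0.05,0,0,0,0,0,0,0.1,0,0,0,0,0,0,0.1,0,0,0,0,0,0,0.1,0]

```text
time_s: 6.17
tool_pos: [0.5557, -0.1497, 0.0736]
tcp_rot: [0.132, 0.991, -0.0, -0.0]
wrist_force: [-0.8, 0.1, 2.5]
grip_width: 0.0006
finger_force: 1.4
```

servo_tool:
  targets: [0,0,0,0,0,0.05,0,0,0,0,0,0,0.05,0,0,0,0,0,0,0.05,0]

```text
time_s: 6.42
tool_pos: [0.5558, -0.1497, 0.0733]
tcp_rot: [0.132, 0.991, -0.0, 0.0]
wrist_force: [-2.8, -0.2, 5.3]
grip_width: 0.0006
finger_force: 2.2
```

servo_tool:
  targets: [0,0,0,0,0,0.04,0,0,0,0,0,0,0.04,0,0,0,0,0,0,0.04,0]

```text
time_s: 6.67
tool_pos: [0.5558, -0.1497, 0.0733]
tcp_rot: [0.132, 0.991, -0.0, 0.0]
wrist_force: [-2.7, 0.9, 6.2]
grip_width: 0.0004
finger_force: 3.0
```

The position has stopped while the force rises, so the button is at its stop. I'll retract, move towards the green button and check.

servo_tool:
  targets: [0,0,0,0,0,-2,0,0,0,0,0,0,-5,0,0,0,0,0,0,-9,0,0,0,0,0,0,-12,0,0,0,0,0,0,-12,0]

```text
time_s: 7.08
tool_pos: [0.5582, -0.1503, 0.2004]
tcp_rot: [0.131, 0.991, -0.001, 0.006]
wrist_force: [0.5, -0.5, 0.7]
grip_width: 0.0006
finger_force: 0.0
```

servo_tool:
  targets: [0,0,0,15.1,33.4,0,0,0,0,0,15.1,33.4,0,0,0,0,0,15.1,33.4,0,0,0,0,0,15.1,33.4,0,0,0,0,0,15.1,33.4,0,0,0,0,0,15.1,33.4,0,0,0,0,0,15.1,33.4,0,0,0,0,0,15.1,33.4,0,0,0,0,0,15.1,33.4,0,0,0,0,0,15.1,33.4,0,0]

```text
time_s: 7.92
tool_pos: [0.4953, 0.2177, 0.1912]
tcp_rot: [0.128, 0.992, 0.001, -0.001]
wrist_force: [0.2, -0.8, -0.1]
grip_width: 0.0003
finger_force: 0.0
```

servo_tool:
  targets: [0,0,0,0,0,0,0,0,0,0,0,0,0,0,0,0,0,0,0,0,0]

```text
time_s: 8.17
tool_pos: [0.4974, 0.211, 0.1922]
tcp_rot: [0.132, 0.991, -0.0, -0.0]
wrist_force: [-0.2, 0.3, 0.5]
grip_width: 0.0005
finger_force: 0.0
```

```bash
python3 - <<'E'
from h import *
p,d=env.read_camera("scene"); cv2.imwrite("pics/scene1.png",p[:,:,::-1])
for u,v in((156,245),(193,238),(193,240),(232,236)):print(px2w("scene",d,u,v).round(4))
p,d=env.read_camera("top")
for u,v in((325,208),(360,215),(396,222)):print(px2w("top",d,u,v).round(4))
s=env.get_state();print(s["tool_pos"],s["wrist_force"])
E
```

```text
[ 0.5426 -0.2181  0.0737]
[ 0.5517 -0.1507  0.0733]
[ 0.5578 -0.1519  0.0755]
[ 0.5755 -0.0822  0.0755]
[ 0.5698 -0.0818  0.0699]
[ 0.5546 -0.1498  0.0692]
[ 0.5392 -0.2178  0.0753]
[0.49751515 0.21085123 0.19256669] [-0.74342583  0.18725806 -0.15891635]
```

View pics/scene1.png

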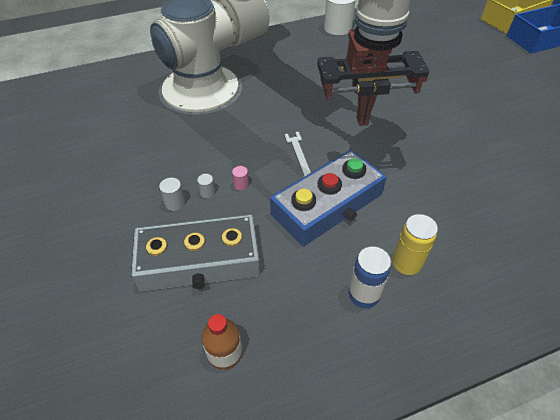

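The middle breaker at (194,240) is now level with its neighbours and its white band is hidden. The gripper is shut above the green button (355,165). Descending.

servo_tool:
  targets: [0,0,0,0,0,3,0,0,0,0,0,0,6,0,0,0,0,0,0,8.5,0,0,0,0,0,0,10,0,0,0,0,0,0,10,0,0,0,0,0,0,10,0]

```text
time_s: 8.77
tool_pos: [0.4969, 0.2111, 0.0922]
tcp_rot: [0.132, 0.991, -0.0, -0.001]
wrist_force: [-0.4, -0.3, 0.3]
grip_width: 0.0004
finger_force: 0.0
```

servo_tool:
  targets: [0,0,0,0,0,0.15,0,0,0,0,0,0,0.3,0,0,0,0,0,0,0.45,0,0,0,0,0,0,0.6,0,0,0,0,0,0,0.75,0,0,0,0,0,0,0.9,0,0,0,0,0,0,1,0,0,0,0,0,0,1,0,0,0,0,0,0,1,0]

```text
time_s: 9.52
tool_pos: [0.4971, 0.2122, 0.0829]
tcp_rot: [0.131, 0.991, 0.0, 0.0]
wrist_force: [0.6, 0.1, 1.6]
grip_width: 0.0006
finger_force: 0.6
```

servo_tool:
  targets: [0,0,0,0,0,0.1,0,0,0,0,0,0,0.2,0,0,0,0,0,0,0.3,0,0,0,0,0,0,0.4,0,0,0,0,0,0,0.5,0,0,0,0,0,0,0.5,0,0,0,0,0,0,0.5,0]

```text
time_s: 10.1
tool_pos: [0.4971, 0.2122, 0.0779]
tcp_rot: [0.132, 0.991, 0.0, 0.0]
wrist_force: [-1.0, 0.3, 2.7]
grip_width: 0.0005
finger_force: 1.6
```

servo_tool:
  targets: [0,0,0,0,0,0.05,0,0,0,0,0,0,0.1,0,0,0,0,0,0,0.1,0,0,0,0,0,0,0.1,0,0,0,0,0,0,0.1,0]

```text
time_s: 10.52
tool_pos: [0.4971, 0.2122, 0.0768]
tcp_rot: [0.131, 0.991, 0.0, 0.0]
wrist_force: [-0.7, 0.2, 4.0]
grip_width: 0.0005
finger_force: 1.8
```

The green button is pressed about 6 mm. Releasing.

servo_tool:
  targets: [0,0,0,0,0,-1,0,0,0,0,0,0,-3,0,0,0,0,0,0,-6,0,0,0,0,0,0,-10,0,0,0,0,0,0,-12,0,0,0,0,0,0,-12,0,0,0,0,0,0,-12,0,0,0,0,0,0,-12,0]

```text
time_s: 11.18
tool_pos: [0.4966, 0.2119, 0.1953]
tcp_rot: [0.132, 0.991, -0.001, -0.001]
wrist_force: [-0.1, 0.1, -0.6]
grip_width: 0.0006
finger_force: 0.0
```

```bash
python3 - <<'E'
from h import *
p,d=env.read_camera("scene")
for u,v in((355,163),(355,166),(193,238)):print(px2w("scene",d,u,v).round(4))
print(env.get_state()["wrist_force"].round(1) , env.hand_in())
E
```

```text
[0.4968 0.2126 0.0851]
[0.5046 0.2085 0.0851]
[ 0.5519 -0.1507  0.0735]
the job is handed in; nothing more can be done
[-0.1  0.4  0.3] None
```

The job is handed in: the popped breaker was pushed fully home, then the green start button was pressed about 6 mm and, by the camera depth, sprang back out; no pass or fail verdict was returned.

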